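Wedge the spring clip off a shaker rod

ROBOT

A 6-joint arm with a two-finger parallel gripper is mounted at the origin on the work surface. World frame = base frame: x ahead of the robot, y to its left, z up, the work surface at z = 0. Lengths are in m, angles in degrees, forces in N, time in s.
With the tool pointing down it reaches from about 0.4 to 0.825 m from the base axis. Payload 7 kg.
Tool frame: the origin (TCP) lies between the finger pads; the fingertips stand 25 mm ahead of it and the grasp point (between the pads) lies 6 mm ahead of it; z points along the fingers, y is the line along which they close (so a half turn about z gives the same grasp; the last joint's range is limited). The gripper opens to 88 mm and grips with 3 to 60 N. Pads are 19 mm wide; open, the fingers measure 130 mm over their backs; the gripper's body (78 mm by 193 mm) begins 47 mm behind the grasp point.
Start: joints at [80.621, 20.546, 0.682, 0, -70.136, -16.507], TCP at [0.295, 0.607, 0.252] pointing down, gripper open.
Joint ranges: [-176.03, 176.03], [-82.01, 121.73], [-58.28, 71.71], [-173.87, 95.51], [-174.79, -0.11], [-173.66, 173.66]. Speed limits (degrees/s): [136.94, 136.94, 172.46, 180, 180, 180].

INTERFACE

Orientations are given as [roll, pitch, yaw] about the fixed x, y, z axes, in that order (R = Rz(yaw) Ry(pitch) Rx(roll)).
In Python, from plant import ctrl, cam gives the robot as it stands (ctrl), with the cameras (cam).
- The arm moves only by the tool drive_effector, called after ">>>" as name(argument=value, ...), one argument or row to a line, values as JSON. Schema: {"type":"object","properties":{"plan":{"type":"array","items":{"type":"number"},"minItems":5,"maxItems":40},"only":{"type":"string"},"quiet":{"type":"boolean"},"lines":{"type":"string"}},"required":["plan"],"additionalProperties":false}. plan is one flat list of numbers that holds 1 to 8 rows one after another, with no inner brackets; each row has 5 numbers: dx, dy, dz in cm, then a turn about the tool's z in units of 10 degrees, then the finger opening in m; each row is the pose to reach, as a shift and turn from the pose commanded when the call began, along the tool's axes at that moment; what a row does not reach only later rows make up. A row lasts 1/8 s, in which the tool goes at most 0.0625 m and 10.7 degrees, less where a joint would pass 70% of its speed; a pose out of reach is approached as far as the arm can. The fingers move at their own pace and stop on an object; the grip force is fixed at half the most. Time passes only in rows, so rows that do not move let the fingers close. The tool returns the time, the measured TCP pose, the force, the opening and the grip force at its end. only (a regular expression) keeps the lines of the reply that match it, lines (a string "A,B") keeps lines A to B, and quiet returns only ok. Input that does not fit is refused with a message, and nothing moves.
- ctrl.get_obs(): the state, without advancing time (a new reading comes with each control period).
- cam.snapshot(name): name is "scene" or "top"; returns a dict with "frame" (384x512x3 uint8, red, green, blue), "z_map" (384x512 float32, m along the optical axis (not along the pixel's ray), 0 where there is no reading), "fovy" (degrees; the focal length in pixels is half the picture's height over the tangent of half this angle, whatever the lens; pixels are square), "cx", "cy" (the principal point, pixels), "R" (3x3) and "t" (3): a world point X has camera coordinates R X + t. Camera axes: x right, y down, z forward; pixel columns grow to the right and rows downward; lengths in m; the calibration is good to about 2 mm. A picture is of the moment at which its call begins.
- ctrl.close_job(): hands the job in; it is judged then, once.
The state is a dict: "clock": time; "joint_pos": joint angles; "qvel": joint speeds; "tau": joint torques, N m; "tool_pos": TCP position; "orientation": TCP orientation; "force": force on the tool from outside, world axes, zero at the start; "moment": the same for the moment, N m; "opening": finger opening in m; "gripper_force": force on a finger pad.
Only numpy, scipy, OpenCV 4.12 (cv2) and the standard library are available. Lean on these libraries where they do the work, as an engineer would, in place of code of your own. Each camera call takes 0.05 s, during which the arm holds its last target. There are 200 camera calls.

TASK

Pick up the orange wedge and slide its blade up along the top of the sloping steel rod, under the bow of the yellow spring clip, until the clip is spread and rides up off the rod; do not pull at the clip with the fingers while it is on the rod. Then leave both the clip and the wedge lying inside the blue tray, without knocking over or shifting the bottle, sieve, jar or brush.

Things in the scene. Friction and masses are not known exactly. Their poses are not given: they have to be found in the camera images.
- wedge: Orange plastic wedge, 180 mm long, 90 g, loose, flat on the bench left or right of the stand. Origin: underside, below the handle's middle; x to the blade's tip, z up. Handle: block, x -45 to 45 mm, 26 mm wide (y), 28 mm high. Blade: slippery, 11 mm wide, flat underside (z 0), from x 44 (28 mm thick) tapering evenly to the tip at x 135 (2.5 mm thick, 6 mm wide).
- wedge_tip (a point): Middle of the wedge's tip edge, on its underside: 135 mm along x from the wedge's origin.
- rod: Steel rod, 20 mm thick, on a fixed grey stand, sloping up at 27 degrees roughly away from the robot (stand yaw varies). Origin: on the centre line below the middle of the clip, 200 mm above the bench. x up along the rod, y level, z square to it (up, leaning towards the robot). Free lower end at x -60 mm. Stand: base plate 210 x 100 x 12 mm, uprights below and behind the fork.
- fork (a point): Point on the rod's centre line between two dark upright fork tabs (x 22 to 34 mm in the rod's frame, y 13.5 to 25.5 mm either side, up to z 53 mm) that stop the clip from sliding up the rod, 4 mm above it; two small lugs low on the rod's sides stop it from sliding down. Between them and beyond, up to x 90 mm, the rod's top is clear for the wedge.
- clip: Yellow steel spring clip, 75 g, loose, astride the rod from above: 36 mm along the rod, 40 mm wide, 63 mm high. Origin and axes as the rod's when seated. Flat bow, underside at z 18 mm (8 mm over the rod's top), 5 mm thick; on it a fin 12 mm wide up to z 47. Shoulders 17.5 mm apart (z 2 to 18) rest on the rod's flanks. Two spring legs outside them, down to z -15, have lips that snap under the rod.
- clip_bow (a point): Middle of the underside of the clip's bow. Raised about 14 mm square to the rod (some 15 N) the clip springs off; sliding the tip 65 to 85 mm past the bow's lower edge does it, with a light push (under 15 N). The legs then pinch the blade's sides (about 5 N each), so the clip stays on the blade as it is lifted away, its legs reaching 5 to 10 mm below the wedge's underside.
- tray: Blue open tray, 250 mm (x) by 160 mm (y) by 35 mm high, walls and floor 4 mm, fixed, to the other side of the stand from the wedge. Origin: centre of its underside.
- bottle: Amber bottle, 58 mm diameter, 130 mm high, standing loose beside the stand. Origin: centre of its underside. Leave alone.
- sieve: Round steel sieve, 100 mm diameter, 45 mm high, loose, on the other side of the stand. Origin: centre of its underside. Leave alone.
- jar: Small jar, 42 mm diameter, 48 mm high, standing loose 70 to 80 mm beside the wedge's handle. Origin: centre of its underside. Leave alone.
- brush: Wooden-handled sieve brush, 190 mm long, 42 mm wide, 20 mm high, lying across between the robot and the stand. Origin: under its middle; x to the bristles. Leave alone.

How it is judged (in metres and radians):
On the way, in this order (a step that is already met when the one before it is completed fails the run):
1. the wedge's tip is under the bow of the clip while the clip still sits on the rod (x of wedge_tip in the frame of clip above -0.014 m and y of wedge_tip in the frame of clip between -0.014 and 0.014 m and z of wedge_tip in the frame of clip between 0.004 and 0.019 m and z of clip in the frame of rod between -0.004 and 0.005 m), for 0.1 s.
2. the clip has ridden up off the rod on the wedge, untouched by the fingers (z of clip in the frame of rod above 0.012 m and contact force between wedge and clip above 0.1 N and contact force between the fingers and clip below 1 N and x of wedge_tip in the frame of clip above 0.02 m), for 0.1 s.
At the end, for the whole second after the job is handed in: Clip and wedge both lie released and at rest (slower than 20 mm/s) inside the tray: clip origin, wedge origin and wedge tip within the tray walls, the clip's origin below 80 mm, the wedge's origin and tip below 45 mm above the bench (x of clip in the frame of tray between -0.121 and 0.121 m and y of clip in the frame of tray between -0.076 and 0.076 m and height (world z) of clip below 0.08 m and x of wedge in the frame of tray between -0.121 and 0.121 m and y of wedge in the frame of tray between -0.076 and 0.076 m and height (world z) of each of wedge, wedge_tip below 0.045 m and x of wedge_tip in the frame of tray between -0.121 and 0.121 m and y of wedge_tip in the frame of tray between -0.076 and 0.076 m and linear speed of each of clip, wedge below 0.02 m/s); the robot touches nothing.
It fails at once if the fingers pull or push at the clip (over 3 N) while it is still on the rod (contact force between the fingers and clip above 3 N and distance between clip and rod below 0.013 m).
It fails at once if bottle, sieve, jar or brush is shifted more than 30 mm or tipped (distance of any of bottle, sieve, jar, brush from where it was at the start of the episode above 0.03 m or angle between any of bottle, sieve, jar's own z axis and vertical above 0.5 rad).
It also fails if it takes over 51 s, if anything falls off the work surface, if the arm or the gripper's body presses on something with over 40 N, if the wrist force passes 120 N, or if a joint passes its speed limit or range.

## Working session

There is one attempt and no reset: what is moved stays moved. The work goes in short steps, Python scripts to look and compute and a tool call to move; the robot and the scene stay as the last step left them, time stands still between calls to the robot, and variables do not carry over. Pictures are saved under pics/ and viewed, at most 14 in all, crops included, and the job is handed in when it is done.

```bash
ls; mkdir -p pics
```

Run:
```python
from plant import ctrl, cam
import cv2,pickle
for n in ("scene","top"):
    s=cam.snapshot(n); pickle.dump(s,open(f"pics/{n}0.pkl","wb"))
    cv2.imwrite(f"pics/{n}0.png",cv2.resize(s["frame"][:,:,::-1],(800,600),interpolation=cv2.INTER_CUBIC))
    print(n,s["fovy"],s["cx"],s["cy"],s["R"],s["t"],s["z_map"].min(),s["z_map"].max())
print(ctrl.get_obs())
```

```text
pics
plant.py
scene 52.455030643528055 256.72364051683104 191.17035607537082 [[ 0.89450297  0.44703402 -0.00500302]
 [ 0.33897253 -0.68548633 -0.64436489]
 [-0.29148253  0.57469042 -0.76470181]] [-0.5333008  -0.12337106  1.41865394] 0.0 2.9156668
top 45.070290544327825 257.1790736956251 187.92081522947703 [[ 0.02965209 -0.99955816 -0.00205773]
 [-0.97903729 -0.02862819 -0.20165915]
 [ 0.20151114  0.00799421 -0.9794536 ]] [-0.01586484  0.60470178  1.1127529 ] 0.0 2.2102857
{'clock': 0.1, 'joint_pos': array([ 8.06202477e+01,  2.05884324e+01,  6.39749532e-01, -1.78672637e-02,
       -7.01361336e+01, -1.65068257e+01]), 'qvel': array([-0.05658734, -0.13559529,  0.19488997,  0.08765723,  0.02793364,
       -0.02377882]), 'tau': array([-9.89323671e-04, -5.84162378e+01,  2.93752509e+01,  7.01550186e+00,
        1.01575954e-02, -6.23212850e-05]), 'tool_pos': array([0.29454627, 0.60690463, 0.25070903]), 'orientation': array([ 1.79913906e+02, -7.99611899e-03, -2.58926555e+01]), 'force': array([-0.61873567,  0.43931057,  0.19432961]), 'moment': array([-0.02090372, -0.07320463, -0.0072782 ]), 'gripper_force': 0.0, 'opening': 0.08792626021848232}
```

View pics/scene0.png

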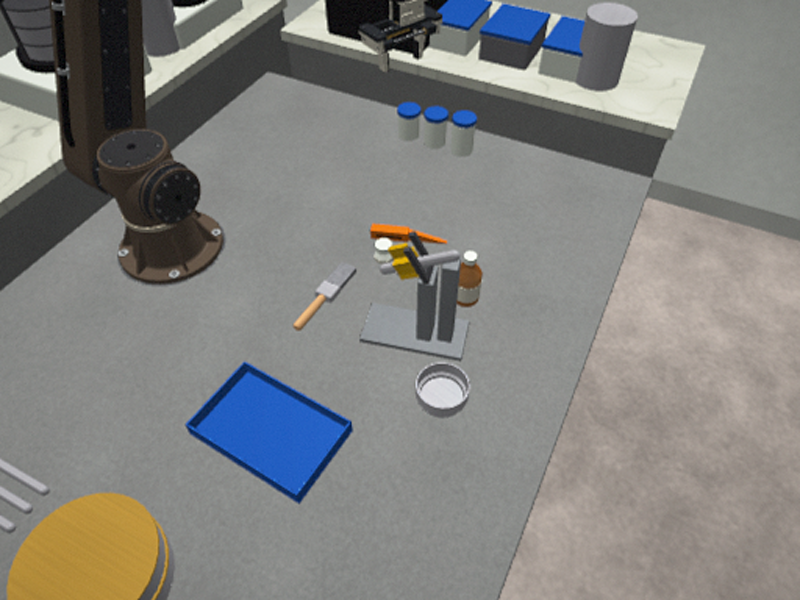

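View pics/top0.png

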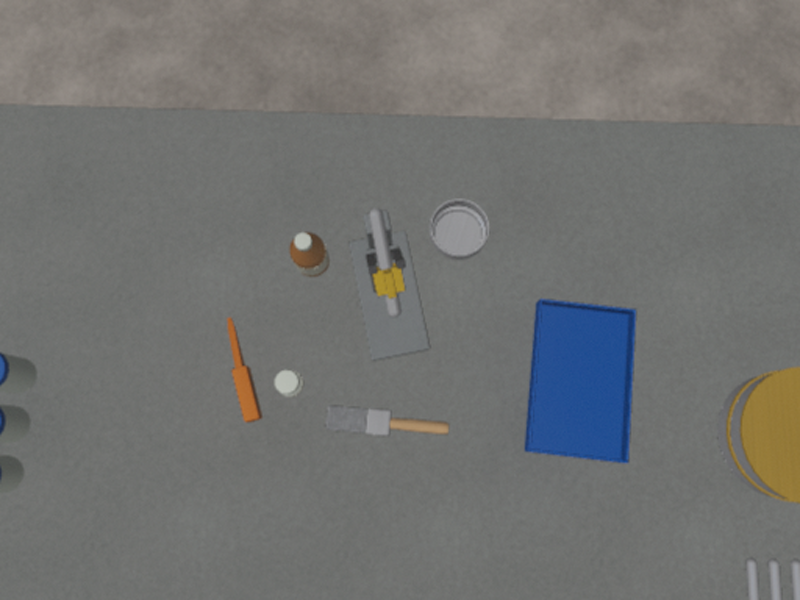

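Create h.py:
```python
import numpy as np,cv2,pickle
def grab(n,tag):
    from plant import ctrl, cam
    s=cam.snapshot(n); pickle.dump(s,open(f"pics/{n}{tag}.pkl","wb")); return s
def cloud(s):
    z=s["z_map"]; f=192/np.tan(np.radians(s["fovy"]/2)); v,u=np.mgrid[:384,:512]
    P=np.stack([(u-s["cx"])/f*z,(v-s["cy"])/f*z,z],-1)
    P=(P-s["t"])@s["R"]; P[z==0]=np.nan; return P
def masks(s):
    h=cv2.cvtColor(s["frame"],cv2.COLOR_RGB2HSV).astype(int); H,S,V=h[...,0],h[...,1],h[...,2]
    return dict(orange=(H>=5)&(H<=13)&(S>215)&(V>120),yellow=(H>=18)&(H<=28)&(S>180),blue=(H>105)&(H<125)&(S>180),grey=(S<60))
def proj(s,X):
    f=192/np.tan(np.radians(s["fovy"]/2)); c=np.asarray(X)@s["R"].T+s["t"]
    return c[...,:2]/c[...,2:]*f+[s["cx"],s["cy"]]
```

Run:
```python
from h import *
np.set_printoptions(precision=4,suppress=True)
for n in("top","scene"):
    s=pickle.load(open(f"pics/{n}0.pkl","rb"));P=cloud(s);M=masks(s)
    bench=P[...,2][(M['grey'])&(P[...,0]>.3)&(P[...,0]<.9)&(abs(P[...,1])<.4)];print(n,"bench",np.nanmedian(bench))
    roi=(P[...,0]>.3)&(P[...,0]<.9)&(abs(P[...,1])<.5)
    o=P[M['orange']&roi&(P[...,2]<.06)&(P[...,1]>.1)]
    c=np.nanmedian(o,0);print("orange",len(o),o.min(0),o.max(0))
    vx,vy,x0,y0=cv2.fitLine(o[:,:2].astype(np.float32),cv2.DIST_HUBER,0,.01,.01).ravel();d=np.array([vx,vy])*np.sign(vx)
    t=o[:,:2]@d; q=o[:,:2]@[-d[1],d[0]]
    print(" yaw",np.degrees(np.arctan2(d[1],d[0])),"t",t.min(),t.max(),"lat handle",q[t<t.min()+.08].min(),q[t<t.min()+.08].max(),"lat tip",np.median(q[t>t.max()-.03]))
    h=o[(o[:,2]>.022)];print(" handle top rect",cv2.minAreaRect(h[:,:2].astype(np.float32)),len(h),np.median(h[:,2]))
    y=P[M['yellow']&roi&(P[...,2]>.15)];print("yellow",len(y),y.min(0),y.max(0))
    fin=y[y[:,2]>y[:,2].max()-.02];print(" top",fin.mean(0))
    b=P[M['blue']&roi&(P[...,1]<-.1)];print("blue rect",cv2.minAreaRect(b[:,:2].astype(np.float32)),b[:,2].max())
    g=P[M['grey']&roi&(P[...,2]>.165)&(P[...,2]<.29)&(abs(P[...,1])<.15)&(P[...,0]>.4)]
    print("rod pts",len(g),g.min(0),g.max(0))
    w=P[(P[...,2]>.03)&(P[...,2]<.16)&roi&M['grey']];
    print("tall",np.round(g[::max(1,len(g)//25)],3).tolist())
```

```text
top bench 0.0002545359961887571
  return np.nanmean(a, axis, out=out, keepdims=keepdims)
Traceback (most recent call last):
ValueError: zero-size array to reduction operation minimum which has no identity
```

Run:
```python
from h import *
s=pickle.load(open("pics/top0.pkl","rb"));h=cv2.cvtColor(s["frame"],cv2.COLOR_RGB2HSV);P=cloud(s)
for u,v in((157,253),(151,218),(249,180),(370,240)):print(h[v,u],P[v,u])
s=pickle.load(open("pics/scene0.pkl","rb"));h=cv2.cvtColor(s["frame"],cv2.COLOR_RGB2HSV);P=cloud(s)
for u,v in((250,149),(270,151),(257,170),(170,270)):print(h[v,u],P[v,u])
```

```text
[ 13 179 178] [0.43536781 0.25019759 0.03406103]
[ 12 171 149] [0.52732567 0.27835762 0.00779429]
[ 23 183 166] [0.58391433 0.01845873 0.24522778]
[108 191 148] [ 0.4869573  -0.29521394  0.00422813]
[ 14 238 117] [0.44822512 0.24197294 0.02353513]
[ 14 232 186] [0.51517276 0.26975697 0.01807475]
[ 23 224 107] [0.5979312  0.00063737 0.21357218]
[109 207 196] [ 0.46101154 -0.2854988   0.00412512]
```

```bash
sed -i "s/orange=.*V>120)/orange=(H>=7)\&(H<=17)\&(S>140)\&(V>60)/; s/yellow=(H>=18)&(H<=28)&(S>180)/yellow=(H>=18)\&(H<=30)\&(S>140)/; s/(S>180),grey/(S>140),grey/" h.py
```

Create m.py:
```python
from h import *
np.set_printoptions(precision=4,suppress=True)
for n in("top","scene"):
    s=pickle.load(open(f"pics/{n}0.pkl","rb"));P=cloud(s);M=masks(s)
    roi=(P[...,0]>.3)&(P[...,0]<.9)&(abs(P[...,1])<.5)
    o=P[M['orange']&roi&(P[...,2]<.06)&(P[...,2]>.001)&(P[...,1]>.15)]
    print("orange",len(o),o.min(0),o.max(0))
    vx,vy,x0,y0=cv2.fitLine(o[:,:2].astype(np.float32),cv2.DIST_HUBER,0,.01,.01).ravel();d=np.array([vx,vy])*np.sign(vx)
    t=o[:,:2]@d; q=o[:,:2]@[-d[1],d[0]]
    print(" yaw",np.degrees(np.arctan2(d[1],d[0])),"t",t.min(),t.max(),"lat handle",q[t<t.min()+.08].min(),q[t<t.min()+.08].max(),"lat tip",np.median(q[t>t.max()-.03]))
    h=o[(o[:,2]>.022)];print(" handle top rect",cv2.minAreaRect(h[:,:2].astype(np.float32)),len(h),np.median(h[:,2]))
    y=P[M['yellow']&roi&(P[...,2]>.15)];print("yellow",len(y),y.min(0),y.max(0))
    fin=y[y[:,2]>y[:,2].max()-.02];print(" top",fin.mean(0))
    b=P[M['blue']&roi&(P[...,1]<-.1)];print("blue rect",cv2.minAreaRect(b[:,:2].astype(np.float32)),b[:,2].max())
    g=P[M['grey']&roi&(P[...,2]>.165)&(P[...,2]<.29)&(abs(P[...,1])<.15)&(P[...,0]>.4)]
    print("rod pts",len(g),g.min(0),g.max(0))
    print("tall",np.round(g[::max(1,len(g)//25)],3).tolist())
```

```bash
python3 m.py
```

Run:
```python
from h import *
s=pickle.load(open("pics/top0.pkl","rb"));f=s["frame"][:,:,::-1]
a=cv2.resize(f[125:215,200:290],(540,540),interpolation=cv2.INTER_CUBIC)
s=pickle.load(open("pics/scene0.pkl","rb"));f=s["frame"][:,:,::-1]
b=cv2.resize(f[140:190,235:300],(260*2,200*2),interpolation=cv2.INTER_CUBIC)
c=np.zeros((540,800,3),np.uint8);c[:,:400]=cv2.resize(a,(400,540))[:, :];c[:308,400:]=cv2.resize(b,(400,308))
cv2.imwrite("pics/crop0.png",c)
```

```text
orange 475 [0.3957 0.2286 0.0015] [0.5647 0.2953 0.0343]
 yaw 18.450703 t 0.4528341203916772 0.6291289269208068 lat handle 0.08676478100181197 0.11777903526161508 lat tip 0.10055850281109036
 handle top rect ((0.45270249247550964, 0.2561948597431183), (0.11540458351373672, 0.026300648227334023), 18.25460433959961) 379 0.027568016794745614
yellow 282 [ 0.5645 -0.0009  0.1813] [0.6154 0.0429 0.2555]
 top [0.5841 0.018  0.2429]
blue rect ((0.47881996631622314, -0.2943292260169983), (0.1597038060426712, 0.24808475375175476), 85.16586303710938) 0.04062119539384267
rod pts 794 [ 0.5478 -0.0031  0.1679] [0.6948 0.0579 0.2649]
tall [[0.688, 0.044, 0.247], [0.681, 0.035, 0.248], [0.676, 0.037, 0.25], [0.671, 0.039, 0.25], [0.667, 0.043, 0.247], [0.665, 0.045, 0.241], [0.666, 0.051, 0.222], [0.66, 0.052, 0.226], [0.668, 0.02, 0.195], [0.665, 0.022, 0.187], [0.666, 0.023, 0.168], [0.641, 0.034, 0.231], [0.636, 0.029, 0.231], [0.644, 0.056, 0.182], [0.631, 0.036, 0.225], [0.634, 0.019, 0.205], [0.623, 0.003, 0.24], [0.623, 0.036, 0.221], [0.622, 0.02, 0.218], [0.609, 0.004, 0.262], [0.603, 0.038
[... 642 characters left out ...]
54), 85.25119018554688) 0.03830703656824199
rod pts 784 [ 0.5482 -0.0059  0.1652] [0.6938 0.0543 0.2619]
tall [[0.594, 0.039, 0.259], [0.612, 0.042, 0.241], [0.606, -0.003, 0.26], [0.612, -0.002, 0.254], [0.622, 0.04, 0.217], [0.633, 0.029, 0.227], [0.635, 0.026, 0.227], [0.631, 0.021, 0.226], [0.629, 0.02, 0.222], [0.627, 0.011, 0.225], [0.567, 0.012, 0.193], [0.688, 0.05, 0.214], [0.688, 0.035, 0.224], [0.68, 0.026, 0.224], [0.672, 0.017, 0.224], [0.643, 0.045, 0.18], [0.639, 0.018, 0.2], [0.639, 0.019, 0.195], [0.666, 0.02, 0.202], [0.685, 0.023, 0.206], [0.64, 0.005, 0.193], [0.651, 0.028, 0.171], [0.689, 0.025, 0.188], [0.647, 0.003, 0.181], [0.679, 0.022, 0.174], [0.671, 0.018, 0.165]]
```

View pics/crop0.png

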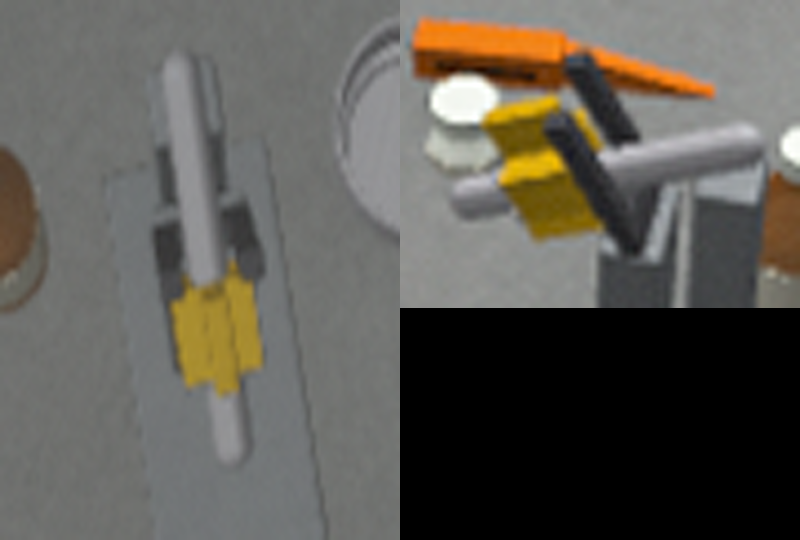

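Create fit.py:
```python
from h import *
from scipy.optimize import least_squares
np.set_printoptions(precision=4,suppress=True)
th=np.radians(27)
def frame(x,y,yaw):
    c,s=np.cos(yaw),np.sin(yaw)
    ex=np.array([np.cos(th)*c,np.cos(th)*s,np.sin(th)]);ey=np.array([-s,c,0]);return np.stack([ex,ey,np.cross(ex,ey)]),np.array([x,y,.2])
G=[];
for n in("top","scene"):
    s=pickle.load(open(f"pics/{n}0.pkl","rb"));P=cloud(s);M=masks(s)
    roi=(P[...,0]>.4)&(P[...,0]<.8)&(abs(P[...,1])<.15)&(P[...,2]>.15)
    g=P[M['grey']&roi];yl=P[M['yellow']&roi];p=np.array([.6,.02,.13,0])
    for r in(.012,.005,.004):
        R,o=frame(*p[:3]);L=(g-o)@R.T
        d=np.hypot(L[:,1],L[:,2]-p[3]);k=(abs(d-.01)<r)&(L[:,0]>-.1)&(L[:,0]<.1)&(L[:,2]>(0 if n=="top" else -.004))
        gk=g[k]
        def res(q):
            R,o=frame(p[0],q[0],q[1]);L=(gk-o)@R.T;return np.hypot(L[:,1],L[:,2]-q[2])-.01
        q=least_squares(res,p[1:],loss="soft_l1",f_scale=.002).x;p[1:]=q
    R,o=frame(*p[:3]);L=(g-o)@R.T;k=(abs(np.hypot(L[:,1],L[:,2]-p[3])-.01)<.004)
    Y=(yl-o)@R.T
    fin=Y[(Y[:,2]>.025)];leg=Y[Y[:,2]<.02]
    print(n,p,np.degrees(p[2]),k.sum(),"rod x",np.sort(L[k,0])[[0,3,6]],"yellow",np.percentile(Y,[0,2,98,100],axis=0).tolist(),"fin y,x",fin[:,1].min(),fin[:,1].max(),fin[:,0].min(),fin[:,0].max())
    for a in((R,o),):np.savez(f"pics/rod_{n}.npz",p=p)
```

```bash
python3 fit.py
```

Run:
```python
from h import *
s=pickle.load(open("pics/top0.pkl","rb"));P=cloud(s);M=masks(s)
o=P[M['orange']&(P[...,0]>.3)&(P[...,0]<.7)&(P[...,2]<.06)&(P[...,2]>.001)&(P[...,1]>.15)&(P[...,1]<.5)]
yaw=np.radians(18.3)
for _ in range(4):
    d=np.array([np.cos(yaw),np.sin(yaw)]);e=np.array([-d[1],d[0]]);t=o[:,:2]@d;q=o[:,:2]@e;T=t.max()
    k=(t<T-.095)&(t>t.min()+.006);qh=(np.percentile(q[k],1)+np.percentile(q[k],99))/2;qt=np.median(q[t>T-.02]);yaw+=(qt-qh)/.125
org=d*(t.min()+t.max()-.18+.09)/2
mid=(t.min()+t.max())/2
print(np.degrees(yaw),"origin",d*(mid-.045)+e*qh,"tail/tip",t.min(),t.max(), "grasp x=-28:",d*(mid-.045-.028)+e*qh)
# jar
w=P[(P[...,2]>.04)&(P[...,2]<.06)&(P[...,0]>.35)&(P[...,0]<.55)&(P[...,1]>.1)&(P[...,1]<.25)];print("jar",np.median(w,0))
```

```text
top [ 0.6     0.0213  0.2314 -0.0005] 13.257103268519915 432 rod x [-0.0563 -0.054  -0.0522] yellow [[-0.016448600126639127, -0.017978271837156175, -0.015458353696244294], [-0.01572550011425602, -0.017401155273832316, 0.015816999642183388], [0.01884358765049168, 0.02009351322910487, 0.049021189659170426], [0.02307271796736357, 0.02081627549834843, 0.05126279888371862]] fin y,x -0.01766088070196513 0.01627536832186044 -0.016329189421554296 0.02307271796736357
scene [ 0.6     0.0209  0.2327 -0.001 ] 13.333543780347457 243 rod x [-0.0559 -0.0552 -0.0531] yellow [[-0.017969937087583918, -0.02695330502987709, -0.015429058852969134], [-0.015900888984124097, -0.02538247258041475, -0.013413672701599605], [0.023092221835485496, 0.013978029897742472, 0.04694564754316022], [0.024741392557361727, 0.01890485845774932, 0.048199469358098594]] fin y,x -0.02695330502987709 0.00568711779800701 -0.015512687525938864 0.024741392557361727
18.700098789251147 origin [0.43877935 0.2520539 ] tail/tip 0.4532920891321875 0.6295643782056485 grasp x=-28: [0.41225748 0.24307669]
jar [0.45981386 0.18256033 0.04819933]
```

Create calc.py:
```python
# calc.py x y z yaw : world TCP target -> dx dy dz turn in tool axes
import sys,numpy as np
from scipy.spatial.transform import Rotation as Ro
from plant import ctrl, cam
np.set_printoptions(precision=4,suppress=True)
def step(x,y,z,yaw):
    o=ctrl.get_obs();R=Ro.from_euler("xyz",o["orientation"],degrees=True)
    d=R.inv().apply(np.array([x,y,z])-o["tool_pos"]);t=(o["orientation"][2]-yaw+180)%360-180
    print("t",o["clock"],"d",d,"turn",round(t,2),"| F",o["force"],"open",o["opening"],"pos",o["tool_pos"],"ori",o["orientation"])
if __name__=="__main__": step(*map(float,sys.argv[1:5]))
```

```bash
python3 calc.py .4123 .2431 .11 18.5
```

```text
t 0.1 d [0.2648 0.2757 0.1412] turn -44.39 | F [-0.6187  0.4393  0.1943] open 0.08792626021848232 pos [0.2945 0.6069 0.2507] ori [179.9139  -0.008  -25.8927]
```

Careful with the scale: shifts go in cm and turns go in units of 10 degrees. That gives: 0.2757 m is 27.57, 0.2648 m is 26.48, -7 degrees is -0.7.

>>> drive_effector(
  plan=[3.8,4,2,-0.7,0.05,7.6,8,4,-1.4,0.05,11.4,12,6,-2.1,0.05,15.2,16,8,-2.8,0.05,19,20,10,-3.5,0.05,22.8,24,12,-4.2,0.05,26.48,27.57,14.12,-4.44,0.05,26.48,27.57,14.12,-4.44,0.05],
)

```text
clock: 1.1
tool_pos: [0.4119, 0.2395, 0.1086]
orientation: [179.9, 0.2, 18.3]
force: [-0.1, 0.3, 0.4]
opening: 0.05
gripper_force: 0.0
```

```bash
python3 calc.py .4123 .2431 .028 18.5
```

```text
t 1.1 d [ 0.0018 -0.0034  0.0806] turn -0.19 | F [-0.0571  0.2831  0.404 ] open 0.04996322939037489 pos [0.4119 0.2395 0.1086] ori [179.8803   0.2226  18.3075]
```

Converted, 0.05 m is 5, 0.03 m is 3.

>>> drive_effector(
  plan=[0,0,0,0,0.05,0,0,3,0,0.05,0,0,5,0,0.05,0,0,5,0,0.05],
)

```text
clock: 1.6
tool_pos: [0.4119, 0.2441, 0.0596]
orientation: [179.9, 0.1, 18.6]
force: [0.1, 1.2, -0.2]
opening: 0.0496
gripper_force: 0.0
```

```bash
python3 calc.py .4123 .2431 .028 18.5
```

```text
t 1.6 d [0.0001 0.0011 0.0316] turn 0.08 | F [ 0.0701  1.1966 -0.2381] open 0.04960620959449413 pos [0.4119 0.2441 0.0596] ori [179.93     0.1006  18.5836]
```

Converted, 0.031 m is 3.1, 0.016 m is 1.6.

>>> drive_effector(
  plan=[0,0.1,1.6,0,0.05,0,0.1,3.1,0,0.05,0,0.1,3.1,0,0.05,0,0.1,3.1,0,0,0,0.1,3.1,0,0,0,0.1,3.1,0,0,0,0.1,3.1,0,0],
)

```text
clock: 2.48
tool_pos: [0.4131, 0.243, 0.0299]
orientation: [-180.0, -0.1, 18.5]
force: [-0.9, 0.7, 5.9]
opening: 0.0257
gripper_force: 29.9
```

```bash
python3 calc.py .4123 .2431 .25 13.3
```

```text
t 2.475 d [-0.0006 -0.0005 -0.2201] turn 5.22 | F [-0.9004  0.6927  5.8708] open 0.025703169713595382 pos [0.4131 0.243  0.0299] ori [-179.9686   -0.0507   18.5203]
```

Converted, -0.225 m is -22.5, -0.17 m is -17.

>>> drive_effector(
  plan=[0,0,-5,0,0,0,0,-11,0,0,0,0,-17,0,0,0,0,-22.5,0,0,0,0,-22.5,0,0],
)

```text
clock: 3.1
tool_pos: [0.4144, 0.2441, 0.259]
orientation: [-179.8, -0.4, 18.5]
force: [0.3, 0.6, -1.8]
opening: 0.026
gripper_force: 29.9
```

```bash
python3 calc.py .4125 -.023 .255 13.3
```

```text
t 3.1 d [-0.0867  0.2526  0.0022] turn 5.23 | F [ 0.3183  0.6151 -1.8414] open 0.025959493221117617 pos [0.4144 0.2441 0.259 ] ori [-179.7576   -0.4405   18.5337]
```

Converted, 0.2526 m is 25.26, 0.235 m is 23.5, 5.2 degrees is 0.52.

>>> drive_effector(
  plan=[-1.7,5,0,0.1,0,-3.4,10,0,0.2,0,-5.1,15,0,0.3,0,-6.8,20,0,0.4,0,-8,23.5,0,0.5,0,-8.67,25.26,0,0.52,0,-8.67,25.26,0,0.52,0,-8.67,25.26,0,0.52,0],
)

```text
clock: 4.1
tool_pos: [0.4098, -0.0246, 0.2534]
orientation: [180.0, 0.2, 13.3]
force: [-2.7, -1.0, -1.5]
opening: 0.0261
gripper_force: 29.9
```

```bash
python3 calc.py .4125 -.023 .255 13.3
```

Create look.py:
```python
import sys
from h import *
from fit import frame
tag=sys.argv[1];p=np.array([.6015,.0216,np.radians(13.3)]);R,o=frame(*p)
for n in("top","scene"):
    s=grab(n,tag);P=cloud(s);M=masks(s)
    k=M['orange']&(P[...,2]>.06)&(P[...,0]>.3)&(P[...,0]<.9)&(abs(P[...,1])<.2);L=(P[k]-o)@R.T
    i=L[:,0].argsort()[-1:-9:-1]
    print(n,"orange",k.sum(),"tip pts (rod frame)",np.round(L[i]*1000,1).tolist())
    pix=[cv2.resize(s["frame"][:,:,::-1][a:b,c:d],(400,400),interpolation=cv2.INTER_CUBIC) for a,b,c,d in ([(140,260,200,320)] if n=="top" else [(120,240,190,310)])]
    globals()[n]=pix[0]
cv2.imwrite(f"pics/look{tag}.png",np.hstack([top,scene]))
```

```bash
sed -i 's/^G=\[\];/if __name__!="__main__": R0=0/' fit.py; sed -i 's/^for n in("top","scene"):/for n in(("top","scene") if __name__=="__main__" else ()):/' fit.py
python3 look.py 1
```

```text
t 4.1 d [ 0.003  -0.0009 -0.0016] turn -0.03 | F [-2.6735 -0.979  -1.4506] open 0.02613437061568939 pos [ 0.4098 -0.0246  0.2534] ori [179.9882   0.1666  13.2675]
top orange 145 tip pts (rod frame) [[78.1, 9.5, 482.6], [77.0, 12.0, 481.8], [46.6, 137.6, -149.4], [44.6, 137.9, -146.5], [44.2, 140.8, -151.9], [42.6, 138.2, -144.1], [41.0, 141.8, -155.6], [40.7, 138.4, -140.7]]
scene orange 605 tip pts (rod frame) [[59.4, 113.3, -155.2], [58.1, 100.3, -155.0], [57.6, 110.7, -152.0], [57.4, 107.4, -162.5], [57.3, 120.4, -157.5], [57.3, 114.0, -160.1], [57.1, 108.5, -154.2], [56.8, 105.8, -156.0]]
```

View pics/look1.png

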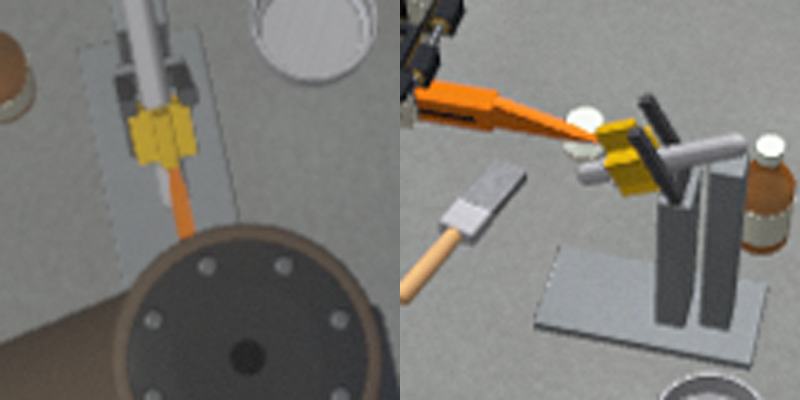

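Create an.py:
```python
import sys
from h import *
from fit import frame
R,o=frame(.6015,.0216,np.radians(13.3))
for n in("top","scene"):
    s=pickle.load(open(f"pics/{n}{sys.argv[1]}.pkl","rb"));P=cloud(s);M=masks(s);L=(P-o)@R.T
    k=M['orange']&(abs(L[...,1])<.03)&(L[...,0]<.07)&(L[...,0]>-.2)&(abs(L[...,2])<.15);W=(P[k]-o)
    # level axes along stand yaw
    c,s_=np.cos(np.radians(13.3)),np.sin(np.radians(13.3));A=np.stack([W[:,0]*c+W[:,1]*s_,-W[:,0]*s_+W[:,1]*c,W[:,2]],1)*1000
    f=A[:,0];print(n,k.sum(),"fwd max",np.sort(f)[-4:])
    for a in np.arange(-150,20,10):
        b=A[(f>=a)&(f<a+10)]
        if len(b):print(a+5,len(b),"y",np.round([b[:,1].min(),np.median(b[:,1]),b[:,1].max()],1),"z",np.round([b[:,2].min(),b[:,2].max()],1))
```

```bash
python3 an.py 1
```

```text
top 86 fwd max [-38.9117 -38.8122 -38.4782 -36.3953]
-85 8 y [-3.4  1.   3.7] z [34.  39.4]
-75 20 y [-4.7 -0.3  4.3] z [25.1 39.1]
-65 21 y [-4.9 -0.3  4.2] z [26.  36.1]
-55 19 y [-5.  -0.4  3.7] z [26.6 35.1]
-45 14 y [-3.9 -0.4  2.9] z [23.2 30.7]
-35 4 y [-3.7 -2.1  1.1] z [22.4 26.3]
scene 426 fwd max [-40.4388 -38.4609 -38.2879 -33.8089]
-145 40 y [-17.4 -12.   10.9] z [29.3 52.4]
-135 41 y [-16.8 -12.6   9.1] z [26.1 51.3]
-125 42 y [-17.6  -8.1  11.2] z [25.7 51.1]
-115 30 y [-9.7 -7.1  2.9] z [22.7 49.6]
-105 27 y [-9.2 -5.8  1.6] z [24.6 45.5]
-95 25 y [-9.5 -6.7  4. ] z [25.1 42.8]
-85 18 y [-11.3  -7.    5.1] z [27.5 39. ]
-75 22 y [-9.2 -6.   1.2] z [25.5 38.8]
-65 18 y [-9.  -3.9  4.2] z [22.3 34.3]
-55 14 y [-8.4 -3.8  3.9] z [24.6 31.8]
-45 10 y [-8.1 -1.8  0.4] z [24.5 29.1]
-35 3 y [-7.8 -2.  -1. ] z [20.8 27.7]
```

>>> drive_effector(
  plan=[0.6,-0.09,1,0,0,0.6,-0.09,2,0,0,0.6,-0.09,3,0,0,0.6,-0.09,3.8,0,0,0.6,-0.09,4.6,0,0,0.6,-0.09,4.6,0,0],
)

```text
clock: 4.95
tool_pos: [0.4163, -0.0223, 0.2079]
orientation: [180.0, 0.0, 13.3]
force: [-1.8, -0.9, 0.3]
opening: 0.0256
gripper_force: 30.0
```

```bash
python3 look.py 2 >/dev/null; python3 an.py 2 | grep -v '^-1'
```

```text
top 86 fwd max [-35.412  -33.7931 -33.4167 -32.6631]
-85 2 y [0.9 2.  3.1] z [ 5.6 10.6]
-75 18 y [-4.2  0.2  4.6] z [ 1.1 11.8]
-65 21 y [-4.5 -0.1  4.7] z [3.1 9.2]
-55 18 y [-4.9 -0.5  4.6] z [0.7 8.6]
-45 17 y [-4.2  0.2  3.7] z [1.4 6.9]
-35 10 y [-3.4 -0.2  3.1] z [-0.8  6.7]
scene 388 fwd max [-36.0767 -34.9285 -32.8338 -32.5434]
-95 25 y [-10.2  -6.4   2. ] z [-7.9 13.4]
-85 22 y [-9.9 -6.6  1.7] z [-6.2 10.3]
-75 19 y [-9.5 -5.1  3.7] z [-5.2  9.5]
-65 18 y [-9.3 -5.9  2.8] z [0.1 8.5]
-55 17 y [-8.5 -5.   3.2] z [-3.9  8.8]
-45 13 y [-9.4 -5.   3.5] z [-0.6  6.4]
-35 8 y [-5.6 -2.5  2.1] z [-0.6  2. ]
```

Converted, 0.055 m is 5.5, 0.048 m is 4.8.

>>> drive_effector(
  plan=[0,0,1,0,0,0,0,2,0,0,0,0,3,0,0,0,0,4,0,0,0,0,4.8,0,0,0,0,5.5,0,0,0,0,5.5,0,0],
)

```text
clock: 5.92
tool_pos: [0.4159, -0.0224, 0.1527]
orientation: [180.0, 0.1, 13.3]
force: [-0.4, -0.2, -0.1]
opening: 0.0256
gripper_force: 30.0
```

```bash
python3 look.py 3 >/dev/null; python3 an.py 3
```

```text
top 97 fwd max [-39.8117 -38.8676 -37.2484 -37.0089]
-85 20 y [-4.8 -0.2  4.4] z [-16.8  -7.7]
-75 20 y [-4.8  0.3  4.4] z [-12.4  -6.5]
-65 19 y [-4.8 -0.4  4.5] z [-10.9  -4. ]
-55 19 y [-4.9 -0.3  3.5] z [-12.6  -0.2]
-45 14 y [-3.5  0.2  3.5] z [-9.2 -2.8]
-35 5 y [-2.7 -0.5  1.7] z [-5.6 -3. ]
scene 339 fwd max [-39.6725 -38.3731 -36.1724 -35.824 ]
-145 33 y [-20.4 -11.4  11.2] z [-52.7 -25.1]
-135 35 y [-16.4 -13.    7.6] z [-51.6 -17.7]
-125 39 y [-17.7 -10.6  11. ] z [-39. -17.]
-115 30 y [-13.8  -6.5   4.8] z [-40.9 -14.2]
-105 27 y [-10.4  -6.5   4.9] z [-35.9 -14.2]
-95 19 y [-9.4 -6.3  1.8] z [-28.9 -12.1]
-85 20 y [-8.9 -6.1  1.2] z [-28.1 -10.7]
-75 16 y [-9.7 -4.4  3.2] z [-23.7 -12.4]
-65 17 y [-11.3  -5.1   3. ] z [-17.4  -8.4]
-55 13 y [-8.4 -2.7  2.4] z [-11.5  -5.9]
-45 9 y [-8.8 -3.   2.8] z [-13.1  -4.6]
-35 4 y [-4.1 -1.8  1. ] z [-6.9 -4.1]
```

View pics/look3.png

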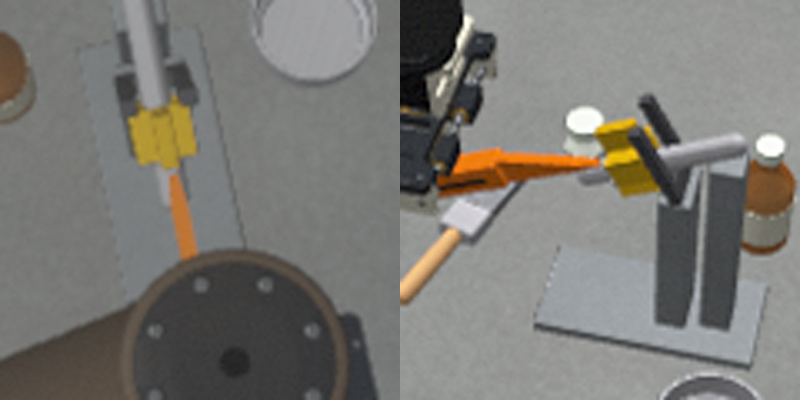

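Converted, 0.006 m is 0.6, 0.025 m is 2.5.

>>> drive_effector(
  plan=[0,0,0.3,0,0,0,0,0.6,0,0,0.5,0,0.35,0,0,1,0,0.09,0,0,1.5,0,-0.16,0,0,2,0,-0.42,0,0,2.5,0,-0.67,0,0,2.5,0,-0.67,0,0],
)

```text
clock: 7.02
tool_pos: [0.4417, -0.0161, 0.1604]
orientation: [180.0, -0.1, 13.3]
force: [-0.3, 0.4, 1.6]
opening: 0.026
gripper_force: 30.0
```

```bash
python3 look.py 4 >/dev/null; python3 an.py 4|grep -v '^-1'
```

```text
top 37 fwd max [-34.539  -34.1579 -33.5748 -33.4934]
-55 2 y [-0.7  1.7  4.1] z [2.3 5.2]
-45 19 y [-5.6 -0.4  3.6] z [-1.3  4.8]
-35 16 y [-5.6 -0.9  4. ] z [-0.7  7.8]
scene 321 fwd max [-32.3558 -31.5272 -30.6529 -28.591 ]
-95 37 y [-14.7  -7.4   4.6] z [-34.5  -5. ]
-85 25 y [-9.5 -6.7  4.5] z [-27.6  -4. ]
-75 28 y [-10.2  -6.3   5.9] z [-24.7  -2.1]
-65 24 y [-9.1 -6.1  2.5] z [-16.8  -0.2]
-55 18 y [-9.9 -5.7  4.2] z [-12.8  -0.7]
-45 17 y [-8.3 -5.8  2.7] z [-9.2  4.5]
-35 13 y [-8.  -4.2  2.7] z [-2.4  5.5]
-25 1 y [-6.6 -6.6 -6.6] z [15.7 15.7]
```

View pics/look4.png

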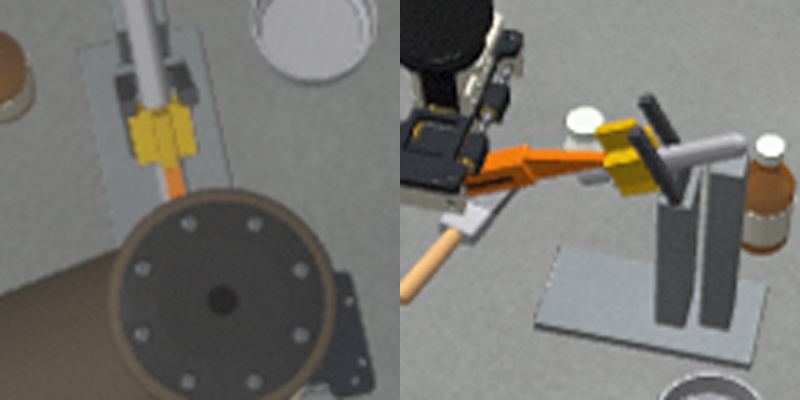

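>>> drive_effector(
  plan=[0,0,0.1,0,0,0.6,0,-0.21,0,0,1.2,0,-0.51,0,0,1.8,0,-0.82,0,0,2.4,0,-1.12,0,0,3,0,-1.43,0,0,3.6,0,-1.73,0,0],
)

```text
clock: 8.0
tool_pos: [0.47, -0.0101, 0.1745]
orientation: [180.0, 0.8, 13.2]
force: [-15.2, -4.2, -1.7]
opening: 0.0259
gripper_force: 30.0
```

```bash
python3 calc.py 0.48 0 .18 13.3;python3 look.py 5 >/dev/null
```

```text
t 8.0 d [ 0.012  -0.0076 -0.0056] turn -0.11 | F [-15.1527  -4.2098  -1.6579] open 0.02593436776656047 pos [ 0.47   -0.0101  0.1745] ori [179.9932   0.7914  13.1906]
```

View pics/look5.png

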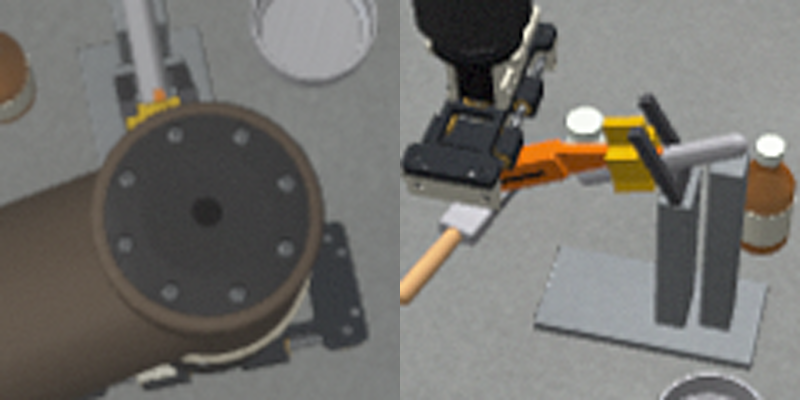

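>>> drive_effector(
  plan=[0.6,0,-0.31,0,0,1.2,0,-0.61,0,0,1.8,0,-0.92,0,0,2.4,0,-1.22,0,0],
)

```text
clock: 8.6
tool_pos: [0.4958, -0.0039, 0.188]
orientation: [180.0, 0.5, 13.2]
force: [-7.1, -1.6, 2.0]
opening: 0.0257
gripper_force: 30.0
```

```bash
python3 calc.py 0.48 0 .18 13.3;python3 look.py 6 >/dev/null
```

```text
t 8.6 d [-0.0145 -0.0074  0.0081] turn -0.05 | F [-7.1274 -1.647   1.9526] open 0.025728655951528314 pos [ 0.4958 -0.0039  0.188 ] ori [179.9832   0.4848  13.2485]
```

View pics/look6.png

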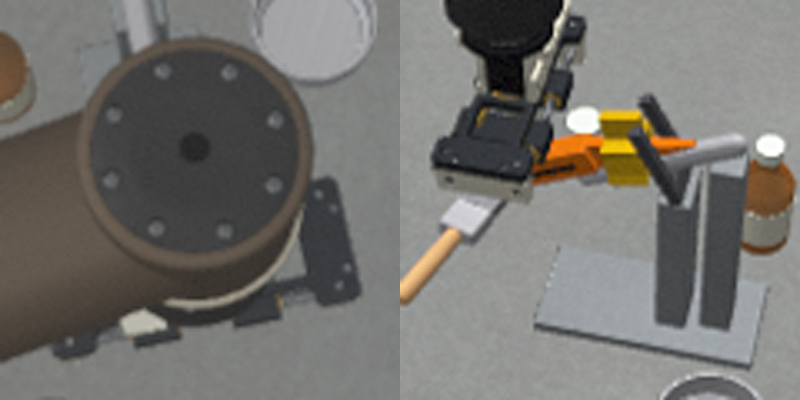

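Create clipm.py:
```python
import sys
from h import *
from fit import frame
R,o=frame(.6015,.0216,np.radians(13.3))
for t in sys.argv[1:]:
    s=pickle.load(open(f"pics/scene{t}.pkl","rb"));P=cloud(s);k=masks(s)['yellow']&(P[...,2]>.1)&(P[...,0]>.4)&(P[...,0]<.8)&(abs(P[...,1])<.15)
    L=((P[k]-o)@R.T)*1000;print(t,k.sum(),np.percentile(L,[2,50,98],axis=0).round(1).tolist())
    n,c=np.linalg.lstsq(np.c_[P[k][:,0]*0+1,P[k]-P[k].mean(0)],P[k][:,2],rcond=None)[:2]
```

```bash
sed -i '/lstsq/d' clipm.py; python3 clipm.py 0 4 5 6
```

```text
0 236 [[-17.3, -25.7, -12.7], [-1.0, -15.9, 21.7], [21.7, 13.7, 47.7]]
4 257 [[-149.3, -34.2, -11.2], [-2.3, -16.4, 22.7], [21.1, 14.7, 111.2]]
5 253 [[-112.9, -30.6, -7.6], [0.7, -16.1, 25.7], [23.6, 14.9, 110.3]]
6 259 [[-84.3, -28.5, 0.2], [1.2, -15.9, 33.6], [23.6, 13.9, 111.3]]
```

>>> drive_effector(
  plan=[0.5,0,-0.25,0,0,1,0,-0.55,0,0,1,0,-0.55,0,0,1,0,-0.55,0,0],
)

```text
clock: 9.2
tool_pos: [0.5093, -0.0002, 0.1951]
orientation: [180.0, -0.0, 13.3]
force: [-0.8, -0.8, -0.2]
opening: 0.0258
gripper_force: 30.0
```

```bash
python3 look.py 7 >/dev/null;python3 clipm.py 7
```

```text
7 284 [[-70.6, -27.3, 7.7], [1.3, -10.8, 44.8], [19.2, 15.1, 111.3]]
```

View pics/look7.png

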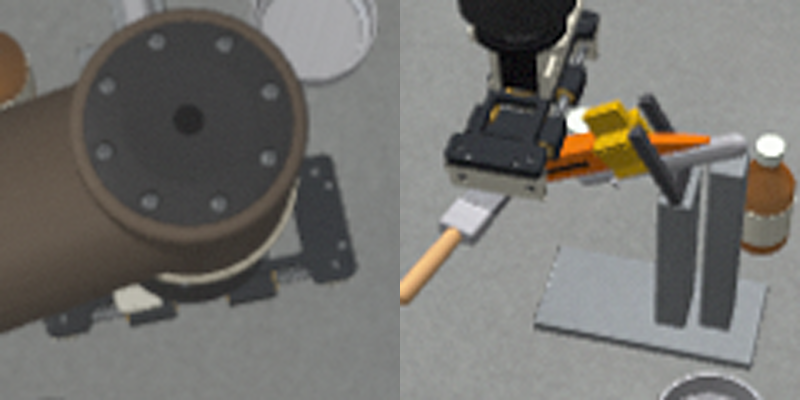

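Careful with the scale: shifts go in cm and turns go in units of 10 degrees. That gives: -0.08 m is -8, -0.063 m is -6.3.

>>> drive_effector(
  plan=[-0.3,0,-0.6,0,0,-0.8,0,-1.6,0,0,-1.5,0,-3,0,0,-2.3,0,-4.5,0,0,-3.2,0,-6.3,0,0,-4.1,0,-8,0,0,-4.1,0,-8,0,0],
)

```text
clock: 10.18
tool_pos: [0.4692, -0.0097, 0.2772]
orientation: [-180.0, -0.2, 13.3]
force: [0.7, 0.1, -2.3]
opening: 0.0257
gripper_force: 30.0
```

```bash
python3 look.py 8 >/dev/null; python3 calc.py .479 -.292 .3 -5
```

Run:
```python
from h import *
s=pickle.load(open("pics/top0.pkl","rb"));P=cloud(s);M=masks(s);b=P[M['blue']&(P[...,1]<-.1)&(P[...,0]<.8)]
f=b[b[:,2]<.008];r=b[b[:,2]>.025]
for q in(f,r):print(cv2.minAreaRect(q[:,:2].astype(np.float32)),len(q))
```

```text
t 10.275 d [-0.0552  0.2771 -0.0249] turn 18.31 | F [-0.5559  0.4242 -1.7491] open 0.02574997623346562 pos [ 0.4689 -0.0096  0.2752] ori [-179.9751   -0.0504   13.3148]
((0.47856369614601135, -0.29396843910217285), (0.15801012516021729, 0.24760596454143524), 85.00757598876953) 5107
((0.47887760400772095, -0.2943341135978699), (0.1597038060426712, 0.24796906113624573), 85.16586303710938) 580
```

View pics/look8.png

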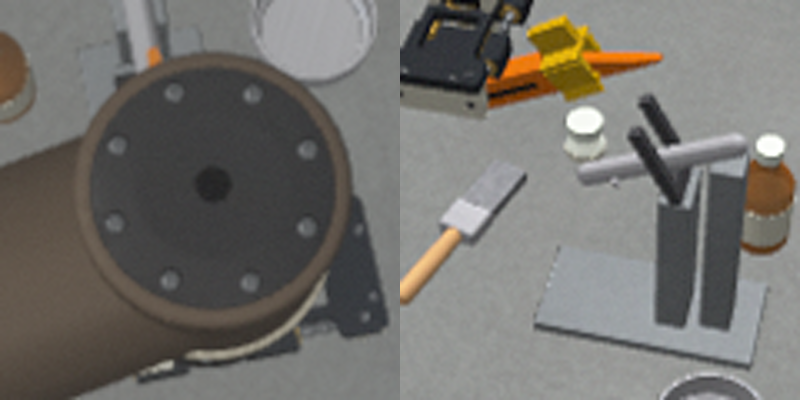

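```bash
python3 calc.py .4061 -.2879 .275 -5
```

```text
t 10.275 d [-0.1252  0.2563  0.    ] turn 18.31 | F [-0.5559  0.4242 -1.7491] open 0.02574997623346562 pos [ 0.4689 -0.0096  0.2752] ori [-179.9751   -0.0504   13.3148]
```

Converted, 0.2563 m is 25.63, 0.245 m is 24.5, 18.3 degrees is 1.83.

>>> drive_effector(
  plan=[-1.6,3.2,0,0,0,-3.4,7,0,0.3,0,-5.3,10.8,0,0.6,0,-7.2,14.6,0,0.9,0,-9.1,18.4,0,1.2,0,-10.8,22,0,1.5,0,-12,24.5,0,1.75,0,-12.52,25.63,0,1.83,0],
)

```text
clock: 11.28
tool_pos: [0.4056, -0.2891, 0.274]
orientation: [-180.0, 0.1, -5.1]
force: [0.2, 0.3, -2.4]
opening: 0.0255
gripper_force: 30.0
```

>>> drive_effector(
  plan=[0,0,0,0,0,0,0,0,0,0,0,0,0,0,0],
)

```text
clock: 11.65
tool_pos: [0.4065, -0.2873, 0.2751]
orientation: [-180.0, -0.0, -4.9]
force: [0.7, 0.2, -1.2]
opening: 0.0259
gripper_force: 30.0
```

```bash
python3 calc.py .4061 -.2879 .1 -5
```

```text
t 11.65 d [-0.0004  0.0006  0.1751] turn 0.09 | F [ 0.7014  0.2238 -1.1502] open 0.02592888353677621 pos [ 0.4065 -0.2873  0.2751] ori [-179.9969   -0.0103   -4.9102]
```

>>> drive_effector(
  plan=[0,0,4,0,0,0,0,9,0,0,0,0,14,0,0,0,0,18,0,0,0,0,21,0,0,0,0,22,0,0,0,0,22,0,0],
)

```text
clock: 12.52
tool_pos: [0.4066, -0.2878, 0.0552]
orientation: [180.0, 0.0, -4.9]
force: [0.7, -0.3, -1.6]
opening: 0.0257
gripper_force: 30.0
```

>>> drive_effector(
  plan=[0,0,0.5,0,0,0,0,1,0,0,0,0,1.5,0,0,0,0,1.7,0,0,0,0,1.7,0,0],
)

```text
clock: 13.15
tool_pos: [0.4063, -0.288, 0.0386]
orientation: [180.0, -0.0, -5.0]
force: [-2.0, 2.9, 7.0]
opening: 0.0257
gripper_force: 30.0
```

```bash
python3 look.py 9 >/dev/null
```

Run:
```python
from h import *
s=pickle.load(open("pics/scene9.pkl","rb"));f=s["frame"][:,:,::-1]
cv2.imwrite("pics/tray9.png",cv2.resize(f[200:330,100:270],(680,520),interpolation=cv2.INTER_CUBIC))
```

```text
(no output)
```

View pics/tray9.png

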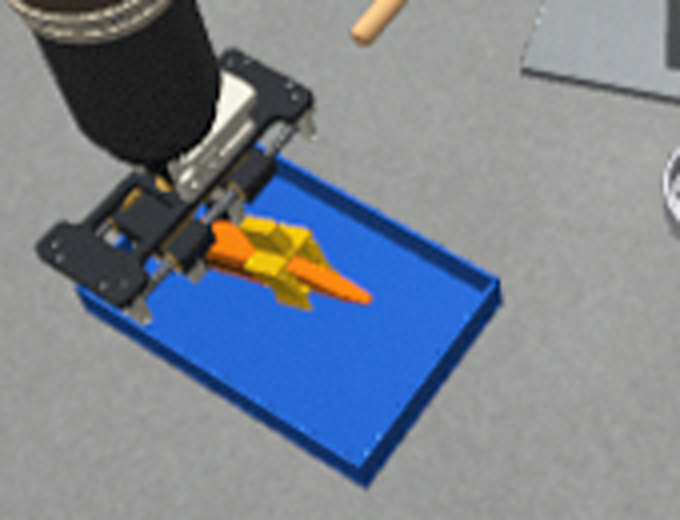

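>>> drive_effector(
  plan=[0,0,0,0,0.03,0,0,0,0,0.04,0,0,0,0,0.055,0,0,0,0,0.06,0,0,0,0,0.06],
)

```text
clock: 13.88
tool_pos: [0.4062, -0.288, 0.038]
orientation: [-180.0, 0.0, -5.0]
force: [1.3, 0.2, 0.4]
opening: 0.0591
gripper_force: 0.0
```

>>> drive_effector(
  plan=[0,0,-2,0,0.06,0,0,-5,0,0.06,0,0,-10,0,0.06,-2,0,-16,0,0.06,-2,0,-22,0,0.06,-2,0,-22,0,0.06,-2,0,-22,0,0.06],
)

```text
clock: 14.75
tool_pos: [0.386, -0.286, 0.258]
orientation: [-180.0, -0.0, -5.0]
force: [-0.1, -0.0, -1.1]
opening: 0.0602
gripper_force: 0.0
```

```bash
python3 look.py 10 >/dev/null
```

Run:
```python
from h import *
s=pickle.load(open("pics/scene10.pkl","rb"));f=s["frame"][:,:,::-1]
cv2.imwrite("pics/tray10.png",cv2.resize(f[130:330,100:330],(690,600),interpolation=cv2.INTER_CUBIC))
P=cloud(s);M=masks(s);c,q=np.cos(np.radians(-5)),np.sin(np.radians(-5))
for k in("orange","yellow"):
    w=P[M[k]&(P[...,0]<.65)&(P[...,0]>.33)&(P[...,1]<-.15)&(P[...,1]>-.4)]-[.4788,-.2943,0]
    L=np.stack([w[:,0]*c+w[:,1]*q,-w[:,0]*q+w[:,1]*c,w[:,2]],1)*1000;print(k,len(w),np.percentile(L,[1,99],axis=0).round().tolist())
```

```text
orange 349 [[-77.0, -17.0, 3.0], [94.0, 15.0, 43.0]]
yellow 280 [[-102.0, -65.0, 7.0], [53.0, 31.0, 337.0]]
```

View pics/tray10.png

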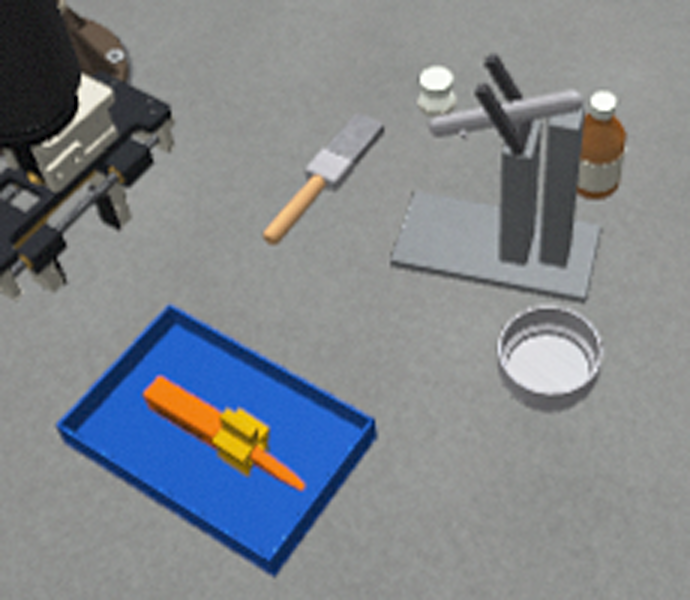

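The wedge (tail at pixel 155,390, tip at 300,485) lies flat in the tray. The clip is still on its blade at (240,440), everything else stands where it was, and the gripper is clear.

```bash
python3 -c "
from plant import ctrl, cam
print(ctrl.close_job())"
```

```text
the job is handed in; nothing more can be done
None
```

The clip was driven off the rod with the wedge, and both now lie released inside the blue tray with the other objects undisturbed; I handed the job in at about 15 s of the 51 s limit, and the hand-in returned no verdict.

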